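Rock the stuck tube block out of the dry-bath heater

TASK

The aluminium tube block is stuck in the well of the white dry-bath heater, caught by a stiff brass jaw on its left and right side: take it by its top, rock it to the left and to the right until both jaws have given way, and draw it out. Finish while holding it still and upright about 2 cm clear above the heater's top, over its well; do not put it down or let go. Leave the other things on the bench where they are.

Things in the scene. Friction and masses are not known exactly. Their poses are not given: they have to be found in the camera images.
- heater: White dry-bath heater, fixed, 110 (x) x 150 (y) x 60 mm high; the front panel with dark display faces its -x. Origin: centre of its underside, on the bench; z up, y to its left. In its flat top is the well for the tube block; a brass keeper jaw stands in the well's left (+y) and right (-y) side.
- well_floor (a point): middle of the well's floor, 12 mm above the bench. The well is 35 mm (x) by 39 mm (y) up to 26 mm above the bench (1.5 mm clearance each side of the block); above that it is wider in y, so that the block can lean left and right.
- block: Aluminium tube block, 32 (x) x 36 (y) x 104 mm high, about 0.3 kg, four small tube caps in its top. Origin: centre of its underside; axes as the heater's at the start, when it stands on the well floor and sticks out 56 mm above the heater's top. Grip its plain upper part (54 to 104 mm above its underside), either way across.
- block_groove (a point): middle of the block at tongue height, 42 mm above its underside. In its left and right sides are grooves 5 mm deep, 28 to 54 mm above its underside; the jaws' tongues (8 mm high) reach about 4 mm into them, so pulled straight up the block rises some 10 mm and jams.
- block_top (a point): centre of the block's upper face, 104 mm above its underside. Lean it left, then right, by 0.16 to 0.24 rad about its foot (rotation about the heater's x), best with the foot raised 4 mm: each groove bottom pushes its jaw outward. A lean to one side alone does not free it; after both it lifts out upright.
- jaw_left (a joint): how far the left (heater +y) jaw is pushed outward, m: 0 to 0.001 at the start, stop at 0.007. From 0.0045 it no longer catches a centred, upright block; 0.0055 gives play. It is stiff (about 8 N), has no spring and stays where it is pushed.
- jaw_right (a joint): the same for the right (heater -y) jaw, positive outward
- jaw_left_tip (a point): inner end of the left jaw's tongue, at its top, 58 mm above the bench; 13.5 mm from the well's middle when the joint is 0
- jaw_right_tip (a point): the same on the right jaw
- mouse: black computer mouse, 89 x 48 x 32, lying flat, at the back left. Sizes in mm. Loose bystander; origin: centre of its underside.
- wash_bottle: white wash bottle with yellow spout, 66 x 72 x 216, standing at the back right. Sizes in mm. Loose bystander; origin: centre of its underside.
- tip_box: pipette tip box with clear lid, 66 x 118 x 74, to the right. Sizes in mm. Loose bystander; origin: centre of its underside.
- buffer_bottle: white round bottle, 44 diameter, 90 high, at the back. Sizes in mm. Loose bystander; origin: centre of its underside.
- amber_bottle: orange bottle with red cap, 36 diameter, 75 high, at the back. Sizes in mm. Loose bystander; origin: centre of its underside.
There are look-alikes about, which are no part of the job. What is shaped like the block but green or purple is not meant.

How it is judged:
By the outcome, as a careful person would: the job done as asked, in the order asked, and still so for the second after the job is handed in, while the arm keeps its last pose, push and grip.
It also fails if it takes over 54 s, if anything falls off the work surface, if the arm or the gripper's body presses on something with over 40 N, if the wrist force passes 120 N, or if a joint passes its speed limit or range.

ROBOT

A 7-joint arm with a two-finger parallel gripper is mounted at the origin on a cart in front of the work surface, level with it; the furniture and walls round the work are solid. World frame = base frame: x ahead of the robot, y to its left, z up, the work surface at z = 0. Lengths are in m, angles in rad, forces in N, time in s.
With the tool pointing down it reaches from about 0.425 to 0.925 m from the base axis. Payload 6.8 kg.
Tool frame: the origin (TCP) lies midway between the tips of the shut fingers; the grasp point (between the pads) lies 19 mm behind it; z points along the fingers, y is the direction in which the jaws open and shut (so a half turn about z gives the same grasp; the last joint's range is limited). The gripper opens to 85 mm and grips with 20 to 120 N. Pads are 22 mm wide; open, the fingers measure 114 mm over their backs; the gripper's body (76 mm by 85 mm) begins 54 mm behind the grasp point. The pads swing forward as they close: fully open they stand 13 mm farther back than shut.
Start: joints at [-1.335, 0.477, 0.022, 1.555, -0.011, 1.109, -0.083], TCP at [0.228, 0.636, 0.231] pointing down, gripper open.
Joint ranges: [-2.96, 2.96], [-0.34, 2.1], [-1.41, 1.46], [0.24, 2.44], [-1.37, 4.51], [0.17, 1.92], [-2.96, 2.96]. Speed limits (rad/s): [2.39, 2.39, 3.14, 3.14, 3.14, 3.14, 3.14].

INTERFACE

Orientations are given as a unit quaternion [w, x, y, z].
In Python, from station import * gives the robot as it stands. The module is installed in compiled form; this text tells all that it offers.
- The arm moves only by the tool jog_arm, never from a script. Its arguments are lists of equal length, an entry for each row: "dp": the shift along the tool's x, y, z in units of 25 mm (1.0 is 25 mm), a list of three; "angular": the turn, a rotation vector about the tool's x, y, z in units of 5 degrees (1.0 is 5 degrees), a list of three; "claw": the finger opening in mm, from 0 to 85.4. A call has exactly 5 rows; each row is the pose to reach, as a shift and turn from the pose commanded when the call began, along the tool's axes at that moment; what a row does not reach only later rows make up. A row lasts 1/10 s, in which the tool goes at most 50 mm and 8.59 degrees, less where a joint would pass 70% of its speed; a pose out of reach is approached as far as the arm can. A call with a gripper value outside its range is refused whole. The fingers move at their own pace and stop on an object; "grip_force" is the grip in N (left out, the last holds). Time passes only in rows, so rows that repeat a pose let the fingers close, or fill a call up. It gives the time, the measured TCP pose, the force and the opening at its end, in the units of the state.
- get_obs(): the state, without advancing time (a new reading comes with each control period).
- read_camera(name): name is "scene" or "side" or "wrist"; returns a dict with "pixels" (480x640x3 uint8, blue, green, red), "camera_matrix" (3x3 intrinsics, pixels), "rvec" (rotation vector, rad) and "tvec" (3), from world to camera coordinates, as OpenCV has them. Camera axes: x right, y down, z forward; pixel columns grow to the right and rows downward; lengths in m; the calibration is good to about 2 mm. The wrist camera is an equidistant fisheye: a pixel r from the principal point sees the ray r / f radians off the axis. A picture is of the moment at which its call begins. There is no depth.
- hand_in(): hands the job in, once; it reports no verdict.
The state is a dict: "t": time; "q": joint angles; "joint_vel": joint speeds; "joint_torque": joint torques, N m; "eef_pos": TCP position; "tool_rot": TCP orientation; "contact_force": force on the tool from outside, world axes, zero at the start; "torque": the same for the moment, N m; "gripper_width": opening from 0.0 (shut) to 1.0 (fully open).
Only numpy, scipy, OpenCV 4.12 (cv2) and the standard library are available. Lean on these libraries where they do the work, as an engineer would, in place of code of your own. Each camera call takes 0.05 s, during which the arm holds its last target.

## Working session

There is one attempt and no reset: what is moved stays moved. The work goes in short steps, Python scripts to look and compute and a tool call to move; the robot and the scene stay as the last step left them, time stands still between calls to the robot, and variables do not carry over. Pictures are saved under pics/ and viewed, and the job is handed in when it is done.

Besides the shell and the picture viewer there is one more tool, called after ">>>" in YAML: its name, and indented under it one key for each argument. jog_arm: Moves the arm, as the interface text tells. Its arguments: {"type":"object","properties":{"dp":{"type":"array","items":{"type":"array","items":{"type":"number"}}},"angular":{"type":"array","items":{"type":"array","items":{"type":"number"}}},"claw":{"type":"array","items":{"type":"number"}},"grip_force":{"type":"number"}},"required":["dp","angular","claw"]}

```bash
mkdir -p pics
cat > h.py <<'E'
from station import *
import numpy as np, cv2
from scipy.spatial.transform import Rotation as R
def cam(n,f=None):
    c=read_camera(n)
    if f: cv2.imwrite('pics/'+f,c['pixels'])
    return c
def ray(c,u,v,fish=False):
    K=np.array(c['camera_matrix']);Rm=cv2.Rodrigues(np.array(c['rvec'],float))[0];t=np.array(c['tvec'],float).ravel()
    x=(u-K[0,2])/K[0,0];y=(v-K[1,2])/K[1,1]
    if fish:
        r=np.hypot(x,y);d=np.array([x/r*np.sin(r),y/r*np.sin(r),np.cos(r)])
    else: d=np.array([x,y,1.])
    d=Rm.T@d; return -Rm.T@t, d/np.linalg.norm(d)
def onz(c,u,v,z,fish=False):
    o,d=ray(c,u,v,fish);return o+d*(z-o[2])/d[2]
def proj(c,p):
    return cv2.projectPoints(np.array([p],float),np.array(c['rvec'],float),np.array(c['tvec'],float),np.array(c['camera_matrix']),None)[0].reshape(-1,2)
E
python3 - <<'E'
from h import *
o=get_obs()
for k in o: print(k,o[k])
for n in ('scene','side','wrist'): 
    c=cam(n,n+'0.png'); print(n,c['rvec'],c['tvec'],c['camera_matrix'])
E
```

```text
t 0.0
q [-1.33510093  0.47778188  0.02235346  1.55644875 -0.01155817  1.10930696
 -0.08309107]
joint_vel [-2.79635508e-05 -8.39734869e-04  4.61690090e-04 -1.01274378e-03
  7.58486034e-04  1.33374224e-04  4.22638959e-04]
joint_torque [-1.41181031e-04 -5.96461022e+01  1.60813104e+00 -2.81190133e+01
  1.25469381e-02  9.60534060e-03 -2.61559939e-05]
eef_pos [0.2273234  0.63493925 0.23033933]
tool_rot [-1.11424310e-04  1.71056056e-01  9.85260879e-01 -9.01939892e-04]
contact_force [-0.47045156  0.18259951  0.66443414]
torque [-0.00244355  0.01707378 -0.04904774]
gripper_width 1.002255850868243
scene [ 0.56974683 -2.81021891  0.95269179] [0.44850354 0.43166035 1.06792322] [[592.54431604   0.         316.07703275]
 [  0.         592.54431604 234.32450643]
 [  0.           0.           1.        ]]
side [ 0.15958068  2.9311423  -0.99864368] [0.58971862 0.1752366  0.92310685] [[537.30518744   0.         314.48643849]
 [  0.         537.30518744 237.79957278]
 [  0.           0.           1.        ]]
wrist [-2.33401497 -1.64558696 -0.27757222] [-0.67360048 -0.04420282  0.38009394] [[371.64829954   0.         317.62711116]
 [  0.         371.64829954 236.44379719]
 [  0.           0.           1.        ]]
```

View pics/scene0.png

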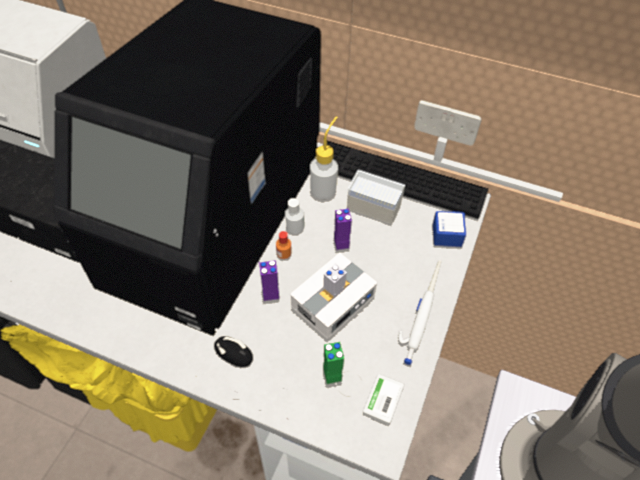

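View pics/side0.png

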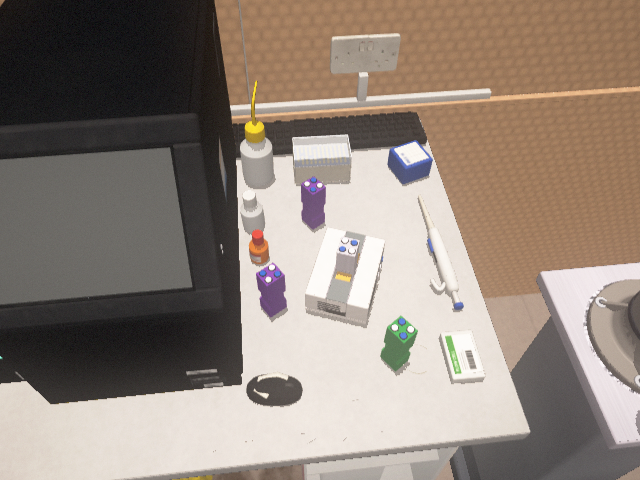

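View pics/wrist0.png

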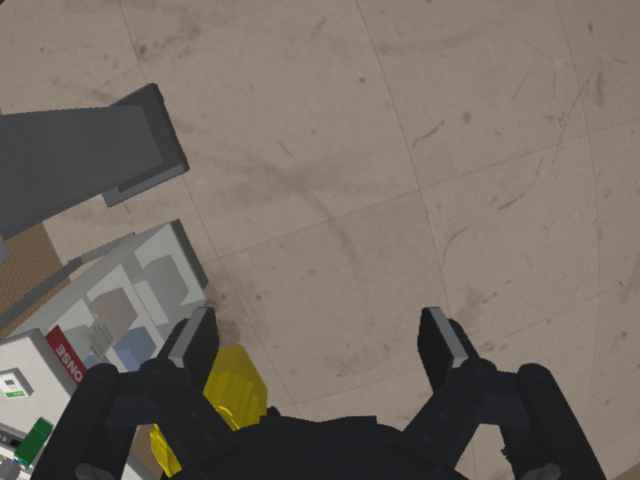

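Candidates: the aluminium block in the heater at scene (335,277) / side (347,252). The look-alikes are green at (334,362)/(398,342), and purple at (342,228)/(313,202) and (269,280)/(271,289). I choose the one in the white heater and check it in a close crop.

Run:
```python
import cv2
a=cv2.imread('pics/scene0.png')[245:345,280:385];b=cv2.imread('pics/side0.png')[220:330,295:395]
a=cv2.resize(a,(400,381),interpolation=cv2.INTER_CUBIC);b=cv2.resize(b,(364,400),interpolation=cv2.INTER_CUBIC)
import numpy as np
o=np.zeros((400,770,3),np.uint8);o[:381,:400]=a;o[:,406:]=b;cv2.imwrite('pics/crop0.png',o)
```

```text
(no output)
```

View pics/crop0.png

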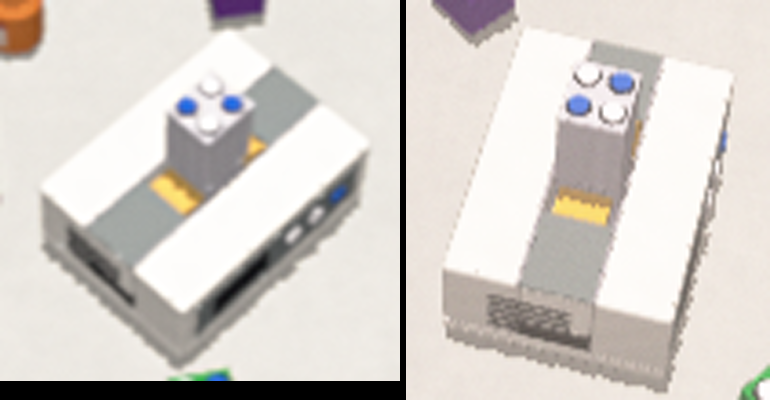

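The crop confirms it: grey block with blue/white caps, in the white heater between brass jaws. Scene crop gives the heater top corners at (42,190),(225,33),(367,150),(183,312), and side crop gives (523,27),(733,73),(667,323),(443,268).

```bash
cat > m.py <<'E'
from h import *
s=cam('scene');d=cam('side')
k1=105/400;k2=100/364
S=[(280+x*k1,245+y*k1) for x,y in [(42,190),(183,312),(367,150),(225,33)]]   # left-back?, 
D=[(295+(x-406)*k2,220+y*k2) for x,y in [(443,268),(667,323),(733,73),(523,27)]]
for n,c,P in (('scene',s,S),('side',d,D)):
    W=np.array([onz(c,u,v,.06) for u,v in P]);print(n);print(W.round(4));print('mean',W.mean(0).round(4))
    print('edges',[np.linalg.norm(W[i]-W[(i+1)%4]).round(4) for i in range(4)])
    for a,b in ((1,2),(0,3),(1,0),(2,3)): 
        e=W[a]-W[b];print(a,b,np.degrees(np.arctan2(e[1],e[0])).round(2))
# caps
Sc=[(280+x*k1,245+y*k1) for x,y in [(186,106),(208,123),(232,104),(210,86)]]
Dc=[(295+(x-406)*k2,220+y*k2) for x,y in [(578,105),(613,112),(621,82),(587,75)]]
for c,P in((s,Sc),(d,Dc)):
    W=np.array([onz(c,u,v,.118) for u,v in P]);print('caps',W.round(4).tolist(),W.mean(0).round(4))
    for a,b in ((1,2),(0,3),(1,0),(2,3)): 
        e=W[a]-W[b];print(np.degrees(np.arctan2(e[1],e[0])).round(1),end=' ')
E
python3 m.py
```

```text
scene
[[ 0.5922 -0.1173  0.06  ]
 [ 0.494  -0.0783  0.06  ]
 [ 0.4386 -0.2104  0.06  ]
 [ 0.5392 -0.2533  0.06  ]]
mean [ 0.516  -0.1648  0.06  ]
edges [np.float64(0.1057), np.float64(0.1433), np.float64(0.1093), np.float64(0.146)]
1 2 67.25
0 3 68.7
1 0 158.35
2 3 156.91
side
[[ 0.5961 -0.1202  0.06  ]
 [ 0.4979 -0.0802  0.06  ]
 [ 0.4409 -0.2179  0.06  ]
 [ 0.5415 -0.2582  0.06  ]]
mean [ 0.5191 -0.1691  0.06  ]
edges [np.float64(0.1061), np.float64(0.149), np.float64(0.1084), np.float64(0.1485)]
1 2 67.51
0 3 68.39
1 0 157.87
2 3 158.15
caps [[0.5277, -0.162, 0.118], [0.5132, -0.1566, 0.118], [0.5059, -0.1727, 0.118], [0.5208, -0.1787, 0.118]] [ 0.5169 -0.1675  0.118 ]
65.8 67.5 159.8 157.7 caps [[0.5294, -0.1643, 0.118], [0.5141, -0.1587, 0.118], [0.5079, -0.1752, 0.118], [0.5228, -0.1809, 0.118]] [ 0.5186 -0.1698  0.118 ]
69.2 68.4 159.8 159.2
```

```bash
cat >> h.py <<'E'
YAW=np.radians(-22.1)
HX=np.array([np.cos(YAW),np.sin(YAW),0]);HY=np.array([-np.sin(YAW),np.cos(YAW),0]);HZ=np.array([0,0,1.])
# tool: z down, y along +HY -> x = y x z
RT=np.stack([np.cross(HY,-HZ),HY,-HZ],1)
def cur():
    o=get_obs();q=o['tool_rot'];return np.array(o['eef_pos']),R.from_quat([q[1],q[2],q[3],q[0]]).as_matrix(),o
def to(p,Rt=RT):
    p0,R0,o=cur()
    dp=R0.T@(np.array(p)-p0)/.025
    w=R.from_matrix(R0.T@Rt).as_rotvec(degrees=True)/5
    print('dp',dp.round(3),'ang',w.round(3),'| t',round(o['t'],2),'p',p0.round(4),'q',np.round(o['q'],2),'w',round(o['gripper_width'],3));print(' F',np.round(o['contact_force'],1),'M',np.round(o['torque'],2))
E
python3 - <<'E'
from h import *
s=cam('scene');d=cam('side')
for u,v in [(205,325),(90,282),(302,190)]: print('s',onz(s,u,v,0).round(3))
for u,v in [(240,385),(47,398),(238,190)]: print('d',onz(d,u,v,0).round(3))
to([.42,.30,.25]);to([.518,-.169,.2])
E
```

```text
s [ 0.745 -0.012  0.   ]
s [ 1.031 -0.007  0.   ]
s [ 0.709 -0.439  0.   ]
d [ 0.715  0.004 -0.   ]
d [ 1.021 -0.008  0.   ]
d [ 0.708 -0.426  0.   ]
dp [-11.773 -10.035  -0.753] ang [-0.005  0.     0.48 ] | t 0.35 p [0.2275 0.6354 0.2311] q [-1.34  0.48  0.02  1.56 -0.01  1.11 -0.08] w 1.002
 F [-0.6  0.5  0. ] M [0.06 0.02 0.04]
dp [-21.787 -26.375   1.254] ang [-0.005  0.     0.48 ] | t 0.35 p [0.2275 0.6354 0.2311] q [-1.34  0.48  0.02  1.56 -0.01  1.11 -0.08] w 1.002
 F [-0.6  0.5  0. ] M [0.06 0.02 0.04]
```

>>> jog_arm:
  dp:
    - [-2,-1.7,-0.2]
    - [-4,-3.4,-0.4]
    - [-6,-5,-0.6]
    - [-8,-6.7,-0.7]
    - [-10,-8.4,-0.8]
  angular:
    - [0,0,0]
    - [0,0,0]
    - [0,0,0]
    - [0,0,0]
    - [0,0,0]
  claw: [85,85,85,85,85]
  grip_force: 60

```text
t: 0.85
eef_pos: [0.3543, 0.4184, 0.2482]
tool_rot: [0.0, 0.171, 0.985, 0.0]
contact_force: [0.5, 1.3, 0.5]
gripper_width: 0.996
```

```bash
python3 -c "
from h import *
to([.46,.15,.25]);to([.518,-.169,.2])"
```

```text
dp [-7.601 -8.681 -0.079] ang [0.009 0.002 0.48 ] | t 0.85 p [0.3543 0.4184 0.2482] q [-1.05  0.25  0.09  1.85 -0.02  1.04  0.27] w 0.996
 F [0.5 1.3 0.5] M [-0.02 -0.07 -0.01]
dp [-14.086 -19.913   1.914] ang [0.009 0.002 0.48 ] | t 0.85 p [0.3543 0.4184 0.2482] q [-1.05  0.25  0.09  1.85 -0.02  1.04  0.27] w 0.996
 F [0.5 1.3 0.5] M [-0.02 -0.07 -0.01]
```

>>> jog_arm:
  dp:
    - [-1.5,-1.7,0]
    - [-3,-3.4,0]
    - [-4.5,-5.2,0]
    - [-6,-6.9,0]
    - [-7.6,-8.7,0]
  angular:
    - [0,0,0.1]
    - [0,0,0.2]
    - [0,0,0.3]
    - [0,0,0.4]
    - [0,0,0.5]
  claw: [85,85,85,85,85]

```text
t: 1.35
eef_pos: [0.445, 0.1854, 0.2481]
tool_rot: [0.0, 0.193, 0.981, 0.0]
contact_force: [1.1, 0.3, 0.3]
gripper_width: 0.998
```

```bash
python3 -c "
from h import *
to([.518,-.169,.2])"
```

```text
dp [ -8.064 -12.022   1.917] ang [ 0.01   0.004 -0.023] | t 1.35 p [0.445  0.1854 0.2481] q [-0.75  0.13  0.25  2.   -0.04  1.01  0.7 ] w 0.998
 F [1.1 0.3 0.3] M [ 0.02 -0.06  0.01]
```

>>> jog_arm:
  dp:
    - [-1.3,-2,0]
    - [-2.6,-4,0.3]
    - [-4,-6,0.6]
    - [-5.4,-8,1]
    - [-6.5,-10,1.4]
  angular:
    - [0,0,0]
    - [0,0,0]
    - [0,0,0]
    - [0,0,0]
    - [0,0,0]
  claw: [85,85,85,85,85]

```text
t: 1.85
eef_pos: [0.4931, -0.0578, 0.2213]
tool_rot: [0.001, 0.192, 0.981, 0.0]
contact_force: [0.8, 0.6, -0.4]
gripper_width: 0.994
```

```bash
python3 -c "
from h import *
to([.518,-.169,.2])"
```

```text
dp [-2.598 -3.743  0.851] ang [ 0.01   0.016 -0.014] | t 1.85 p [ 0.4931 -0.0578  0.2213] q [-0.39  0.2   0.44  2.01 -0.1   0.95  1.29] w 0.994
 F [ 0.8  0.6 -0.4] M [-0.   -0.    0.03]
```

>>> jog_arm:
  dp:
    - [-1.3,-1.9,0.3]
    - [-2.6,-3.7,0.8]
    - [-2.6,-3.7,0.8]
    - [-2.6,-3.7,0.8]
    - [-2.6,-3.7,0.8]
  angular:
    - [0,0,0]
    - [0,0,0]
    - [0,0,0]
    - [0,0,0]
    - [0,0,0]
  claw: [85,85,85,85,85]

```text
t: 2.35
eef_pos: [0.5177, -0.1657, 0.2009]
tool_rot: [-0.0, 0.193, 0.981, 0.0]
contact_force: [-0.6, 0.1, 0.7]
gripper_width: 0.997
```

```bash
python3 -c "
from h import *
to([.518,-.169,.2]);
for n in ('scene','side','wrist'): cam(n,n+'1.png')
import cv2
a=cv2.imread('pics/scene1.png')[180:360,230:430];b=cv2.imread('pics/side1.png')[160:340,245:445]
cv2.imwrite('pics/c1.png',cv2.resize(np.hstack([a,b]),(800,360)))"
```

```text
dp [-0.061 -0.119  0.036] ang [ 0.004 -0.007 -0.021] | t 2.35 p [ 0.5177 -0.1657  0.2009] q [-0.2   0.32  0.49  1.93 -0.18  0.94  1.56] w 0.997
 F [-0.6  0.1  0.7] M [ 0.08  0.02 -0.05]
```

View pics/wrist1.png

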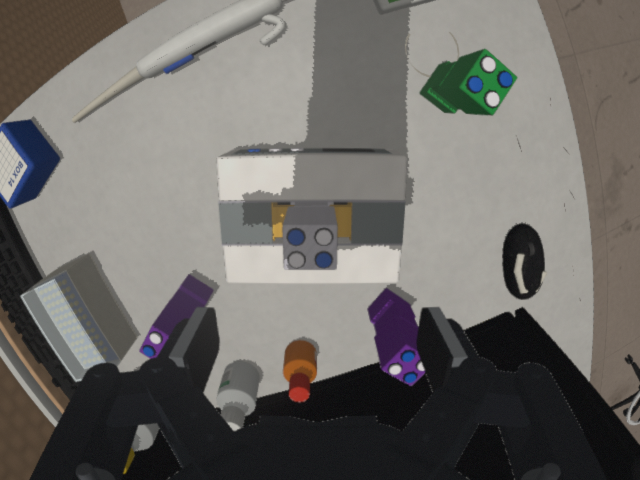

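View pics/c1.png

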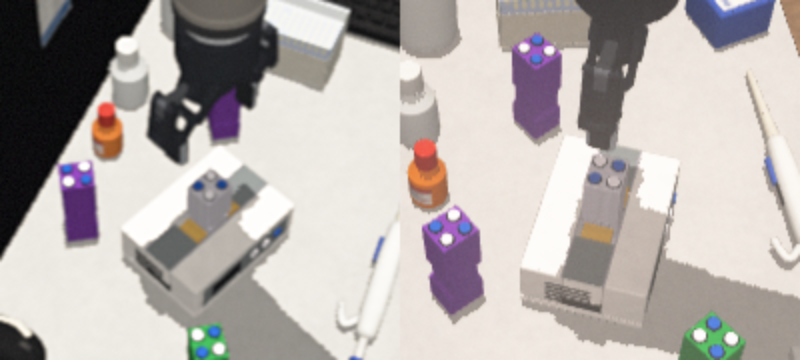

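The wrist view shows the block's caps at (296,237),(324,237),(296,260),(323,260), with the heater square to the tool. I measure the centre from that.

```bash
python3 -c "
from h import *
c=cam('wrist')
W=np.array([onz(c,u,v,.117,True) for u,v in [(296,237),(324,237),(323,260),(296,260)]]);print(W.round(4),W.mean(0))
for a,b in((1,0),(2,3)):
  e=W[a]-W[b];print(np.degrees(np.arctan2(e[1],e[0])))
W=np.array([onz(c,u,v,.06,True) for u,v in [(219,158),(406,156),(400,283),(226,282)]]);print(W.round(4),W.mean(0))
for a,b in((1,0),(2,3),(0,3),(1,2)):
  e=W[a]-W[b];print(np.linalg.norm(e),np.degrees(np.arctan2(e[1],e[0])))
P=np.array([.518,-.169,.2]);to(P)
"
```

```text
[[ 0.5085 -0.1764  0.117 ]
 [ 0.5153 -0.1596  0.117 ]
 [ 0.5301 -0.1662  0.117 ]
 [ 0.5234 -0.1828  0.117 ]] [ 0.51931577 -0.17124079  0.117     ]
67.96494660627259
68.00975786161248
[[ 0.4426 -0.2178  0.06  ]
 [ 0.4961 -0.0818  0.06  ]
 [ 0.5982 -0.1203  0.06  ]
 [ 0.5408 -0.26    0.06  ]] [ 0.51941755 -0.16996582  0.06      ]
0.14607355072014114 68.50582114144744
0.15104094403921928 67.63921284182621
0.10688487274149977 156.7321898083672
0.10913045074470758 159.36791109465895
dp [-0.065 -0.165  0.05 ] ang [0.011 0.002 0.008] | t 2.55 p [ 0.518  -0.1646  0.2013] q [-0.2   0.31  0.49  1.93 -0.18  0.94  1.56] w 0.996
 F [0.4 0.6 0.1] M [-0.08  0.02  0.01]
```

>>> jog_arm:
  dp:
    - [-0.07,-0.17,1]
    - [-0.07,-0.17,2]
    - [-0.07,-0.17,3]
    - [-0.07,-0.17,4]
    - [-0.07,-0.17,4]
  angular:
    - [0,0,0]
    - [0,0,0]
    - [0,0,0]
    - [0,0,0]
    - [0,0,0]
  claw: [85,85,85,85,85]

```text
t: 3.05
eef_pos: [0.5158, -0.1689, 0.0985]
tool_rot: [-0.003, 0.192, 0.981, 0.0]
contact_force: [-0.4, 0.4, -0.0]
gripper_width: 0.996
```

```bash
python3 -c "
from h import *
to([.5183,-.1695,.08]);
for n in ('scene','side'): cam(n,n+'2.png')
import cv2
a=cv2.imread('pics/scene2.png')[200:340,260:410];b=cv2.imread('pics/side2.png')[190:330,275:425]
cv2.imwrite('pics/c2.png',cv2.resize(np.hstack([a,b]),(800,373)))"
```

```text
dp [-0.104  0.017  0.741] ang [-0.008 -0.063  0.002] | t 3.05 p [ 0.5158 -0.1689  0.0985] q [-0.13  0.46  0.43  2.01 -0.28  0.74  1.65] w 0.996
 F [-0.4  0.4 -0. ] M [0.07 0.04 0.05]
```

View pics/c2.png

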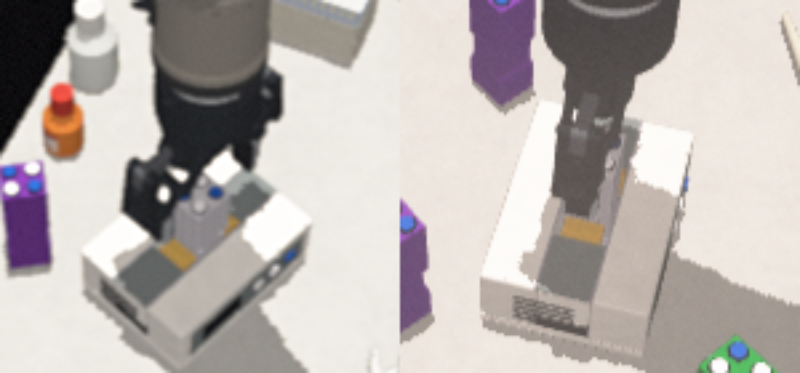

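>>> jog_arm:
  dp:
    - [-0.04,0,0.4]
    - [-0.07,0,0.75]
    - [-0.07,0,0.75]
    - [-0.07,0,0.75]
    - [-0.07,0,0.75]
  angular:
    - [0,0,0]
    - [0,0,0]
    - [0,0,0]
    - [0,0,0]
    - [0,0,0]
  claw: [85,75,65,55,48]
  grip_force: 70

```text
t: 3.65
eef_pos: [0.5196, -0.1716, 0.0825]
tool_rot: [0.0, 0.193, 0.981, 0.0]
contact_force: [-0.1, 0.8, 0.5]
gripper_width: 0.565
```

```bash
python3 -c "
from h import *
to([.5183,-.1695,.08])
for n in ('scene','side'): cam(n,n+'3.png')
import cv2
a=cv2.imread('pics/scene3.png')[200:340,260:410];b=cv2.imread('pics/side3.png')[190:330,275:425]
cv2.imwrite('pics/c3.png',cv2.resize(np.hstack([a,b]),(800,373)))"
```

```text
dp [0.08  0.058 0.1  ] ang [ 0.001  0.005 -0.022] | t 3.65 p [ 0.5196 -0.1716  0.0825] q [-0.12  0.49  0.41  2.01 -0.3   0.7   1.67] w 0.565
 F [-0.1  0.8  0.5] M [ 0.   -0.03  0.01]
```

View pics/c3.png

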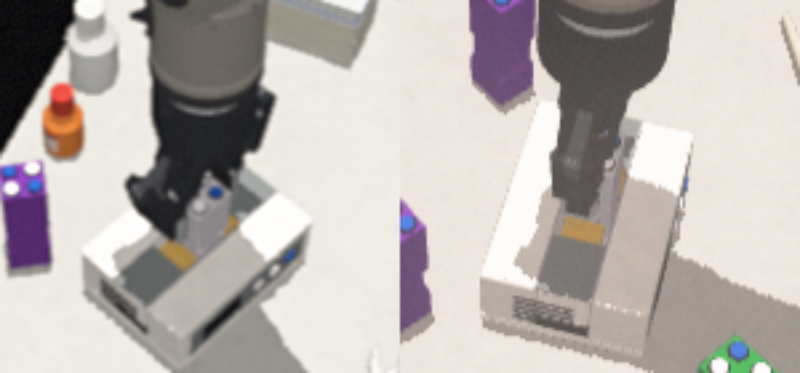

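>>> jog_arm:
  dp:
    - [0.03,0.03,0.05]
    - [0.03,0.03,0.05]
    - [0.03,0.03,0.05]
    - [0.03,0.03,0.05]
    - [0.03,0.03,0.05]
  angular:
    - [0,0,0]
    - [0,0,0]
    - [0,0,0]
    - [0,0,0]
    - [0,0,0]
  claw: [42,34,30,28,28]
  grip_force: 70

```text
t: 4.25
eef_pos: [0.5191, -0.1705, 0.0811]
tool_rot: [0.0, 0.193, 0.981, 0.0]
contact_force: [-1.3, 0.4, 3.9]
gripper_width: 0.415
```

```bash
python3 -c "
from h import *
to([.5183,-.1695,.08])"
```

```text
dp [0.044 0.025 0.045] ang [ 0.002  0.001 -0.021] | t 4.25 p [ 0.5191 -0.1705  0.0811] q [-0.12  0.49  0.41  2.01 -0.3   0.7   1.67] w 0.415
 F [-1.3  0.4  3.9] M [ 0.19  0.06 -0.01]
```

>>> jog_arm:
  dp:
    - [0,0,-0.08]
    - [0,0,-0.16]
    - [0,0,-0.16]
    - [0,0,-0.16]
    - [0,0,-0.16]
  angular:
    - [0,0,0]
    - [0,0,0]
    - [0,0,0]
    - [0,0,0]
    - [0,0,0]
  claw: [28,28,28,28,28]
  grip_force: 80

```text
t: 4.75
eef_pos: [0.5188, -0.1704, 0.0848]
tool_rot: [-0.0, 0.192, 0.981, -0.0]
contact_force: [-0.2, -0.3, -3.7]
gripper_width: 0.41
```

```bash
python3 -c "
from h import *
to([.5183,-.1695,.084])
L=.0685
for th,s in ((.05,-.0003),(.09,-.0006),(.13,-.0009),(.16,-.0011),(.18,-.0012),(.19,-.0013),(.2,-.0013)):
  print(th,'dy',round((L*np.sin(th)+s)/.025,3),'dz',round(L*(1-np.cos(th))/.025,3),'ax',round(np.degrees(th)/5,3))
"
```

```text
dp [0.033 0.025 0.031] ang [-0.001 -0.005 -0.019] | t 4.75 p [ 0.5188 -0.1704  0.0848] q [-0.12  0.49  0.42  2.01 -0.3   0.7   1.66] w 0.41
 F [-0.2 -0.3 -3.7] M [0.02 0.04 0.  ]
0.05 dy 0.125 dz 0.003 ax 0.573
0.09 dy 0.222 dz 0.011 ax 1.031
0.13 dy 0.319 dz 0.023 ax 1.49
0.16 dy 0.393 dz 0.035 ax 1.833
0.18 dy 0.443 dz 0.044 ax 2.063
0.19 dy 0.465 dz 0.049 ax 2.177
0.2 dy 0.492 dz 0.055 ax 2.292
```

Force −3.7 N is the block's weight, so it is held and raised 4 mm with no side load. Next, lean left.

>>> jog_arm:
  dp:
    - [0,0.06,0]
    - [0,0.12,0]
    - [0,0.17,0.01]
    - [0,0.22,0.01]
    - [0,0.22,0.01]
  angular:
    - [0.3,0,0]
    - [0.57,0,0]
    - [0.8,0,0]
    - [1.03,0,0]
    - [1.03,0,0]
  claw: [28,28,28,28,28]

```text
t: 5.25
eef_pos: [0.521, -0.1656, 0.0848]
tool_rot: [-0.009, 0.192, 0.98, -0.045]
contact_force: [-0.8, -3.3, -1.2]
gripper_width: 0.412
```

```bash
cat > st.py <<'E'
from h import *
def st():
    p,Rm,o=cur()
    Rh=np.stack([HX,HY,HZ],1)
    F=Rh.T@np.array(o['contact_force']);M=Rh.T@np.array(o['torque'])
    w=R.from_matrix(RT.T@Rm).as_rotvec()
    # block geometry from tool: foot is .0685 along tool z from the TCP
    foot=p+Rm[:,2]*.0685
    print('t',round(o['t'],2),'F_h',F.round(1),'M_h',M.round(2),'rot(tool,rad)',w.round(3),'TCP_h',(Rh.T@(p-np.array([.5185,-.170,0]))*1e3).round(1),'foot_h mm',(Rh.T@(foot-np.array([.5185,-.170,0]))*1e3).round(1),'w',round(o['gripper_width'],3))
st()
E
python3 st.py
```

```text
t 5.25 F_h [ 0.5 -3.4 -1.2] M_h [-0.55  0.08 -0.02] rot(tool,rad) [0.092 0.    0.001] TCP_h [ 0.7  5.  84.8] foot_h mm [ 0.7 -1.3 16.6] w 0.412
```

>>> jog_arm:
  dp:
    - [0,0.06,0]
    - [0,0.11,0]
    - [0,0.17,0.01]
    - [0,0.23,0.01]
    - [0,0.23,0.01]
  angular:
    - [0.26,0,0]
    - [0.52,0,0]
    - [0.78,0,0]
    - [1.03,0,0]
    - [1.03,0,0]
  claw: [28,28,28,28,28]

```text
t: 5.75
eef_pos: [0.5235, -0.1598, 0.0839]
tool_rot: [-0.017, 0.191, 0.977, -0.089]
contact_force: [-0.8, -3.6, 0.2]
gripper_width: 0.413
```

```bash
python3 st.py
```

```text
t 5.75 F_h [ 0.6 -3.6  0.2] M_h [-0.69  0.04 -0.04] rot(tool,rad) [0.182 0.    0.   ] TCP_h [ 0.8 11.3 83.9] foot_h mm [ 0.8 -1.1 16.6] w 0.413
```

>>> jog_arm:
  dp:
    - [0,0.03,0]
    - [0,0.05,0]
    - [0,0.08,0]
    - [0,0.08,0]
    - [0,0.08,0]
  angular:
    - [0.12,0,0]
    - [0.24,0,0]
    - [0.35,0,0]
    - [0.35,0,0]
    - [0.35,0,0]
  claw: [28,28,28,28,28]

```text
t: 6.25
eef_pos: [0.524, -0.1586, 0.0837]
tool_rot: [-0.02, 0.191, 0.976, -0.103]
contact_force: [-1.8, -4.9, 2.0]
gripper_width: 0.411
```

```bash
python3 st.py; python3 -c "
from h import *
for n in ('scene','side','wrist'): cam(n,n+'4.png')
a=cv2.imread('pics/scene4.png')[230:330,290:390];b=cv2.imread('pics/side4.png')[220:320,290:390]
cv2.imwrite('pics/c4.png',cv2.resize(np.hstack([a,b]),(800,400),interpolation=cv2.INTER_CUBIC))"
```

```text
t 6.25 F_h [ 0.1 -5.2  2. ] M_h [-1.02  0.05  0.04] rot(tool,rad) [0.211 0.    0.002] TCP_h [ 0.8 12.6 83.7] foot_h mm [ 0.8 -1.7 16.7] w 0.411
```

View pics/c4.png

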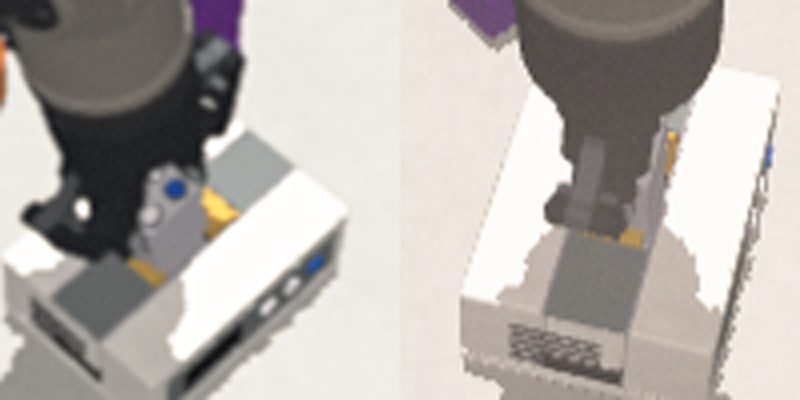

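View pics/wrist4.png

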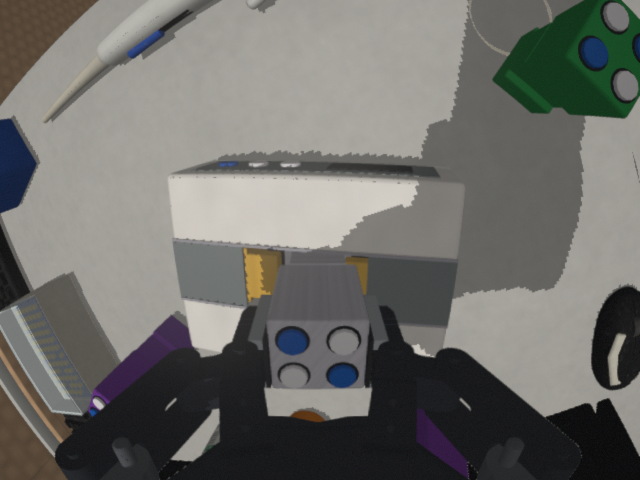

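>>> jog_arm:
  dp:
    - [0,-0.13,0.01]
    - [0,-0.26,0.03]
    - [0,-0.39,0.04]
    - [0,-0.53,0.056]
    - [0,-0.53,0.056]
  angular:
    - [-0.6,0,0]
    - [-1.2,0,0]
    - [-1.8,0,0]
    - [-2.41,0,0]
    - [-2.41,0,0]
  claw: [28,28,28,28,28]

```text
t: 6.9
eef_pos: [0.5186, -0.1709, 0.0849]
tool_rot: [0.0, 0.194, 0.981, 0.001]
contact_force: [-0.4, 0.9, -3.6]
gripper_width: 0.41
```

```bash
python3 st.py
```

```text
t 6.9 F_h [-0.7  0.7 -3.6] M_h [ 0.02 -0.03  0.02] rot(tool,rad) [-0.002  0.     0.005] TCP_h [ 0.5 -0.8 84.9] foot_h mm [ 0.5 -0.7 16.4] w 0.41
```

Upright again with no side load. Now the lean to the right.

>>> jog_arm:
  dp:
    - [0,-0.06,0]
    - [0,-0.12,0]
    - [0,-0.17,0.01]
    - [0,-0.22,0.01]
    - [0,-0.22,0.01]
  angular:
    - [-0.3,0,0]
    - [-0.57,0,0]
    - [-0.8,0,0]
    - [-1.03,0,0]
    - [-1.03,0,0]
  claw: [28,28,28,28,28]

```text
t: 7.4
eef_pos: [0.5171, -0.1746, 0.0846]
tool_rot: [0.008, 0.192, 0.98, 0.045]
contact_force: [-0.0, 2.2, -2.8]
gripper_width: 0.414
```

```bash
python3 st.py
```

```text
t 7.4 F_h [-0.9  2.  -2.8] M_h [0.37 0.12 0.04] rot(tool,rad) [-0.092  0.001  0.002] TCP_h [ 0.5 -4.8 84.6] foot_h mm [ 0.4  1.5 16.4] w 0.414
```

>>> jog_arm:
  dp:
    - [0,-0.06,0]
    - [0,-0.11,0]
    - [0,-0.17,0.01]
    - [0,-0.23,0.01]
    - [0,-0.23,0.01]
  angular:
    - [-0.26,0,0]
    - [-0.52,0,0]
    - [-0.78,0,0]
    - [-1.03,0,0]
    - [-1.03,0,0]
  claw: [28,28,28,28,28]

```text
t: 7.9
eef_pos: [0.5151, -0.1802, 0.0842]
tool_rot: [0.017, 0.192, 0.977, 0.089]
contact_force: [0.7, 3.1, -0.6]
gripper_width: 0.411
```

```bash
python3 st.py
```

```text
t 7.9 F_h [-0.5  3.2 -0.6] M_h [0.43 0.22 0.06] rot(tool,rad) [-0.181  0.     0.002] TCP_h [  0.7 -10.7  84.2] foot_h mm [ 0.7  1.6 16.9] w 0.411
```

>>> jog_arm:
  dp:
    - [0,-0.03,0]
    - [0,-0.05,0]
    - [0,-0.08,0]
    - [0,-0.08,0]
    - [0,-0.08,0]
  angular:
    - [-0.12,0,0]
    - [-0.24,0,0]
    - [-0.35,0,0]
    - [-0.35,0,0]
    - [-0.35,0,0]
  claw: [28,28,28,28,28]

```text
t: 8.4
eef_pos: [0.5145, -0.182, 0.0839]
tool_rot: [0.02, 0.191, 0.976, 0.104]
contact_force: [0.6, 5.6, 1.9]
gripper_width: 0.408
```

```bash
python3 st.py;  python3 -c "
from h import *
for n in ('scene','side','wrist'): cam(n,n+'5.png')
a=cv2.imread('pics/scene5.png')[230:330,290:390];b=cv2.imread('pics/side5.png')[220:320,290:390]
w=cv2.imread('pics/wrist5.png')[220:420,140:500]
cv2.imwrite('pics/c5.png',np.vstack([cv2.resize(np.hstack([a,b]),(520,260),interpolation=cv2.INTER_CUBIC),cv2.resize(w,(520,289))]))"
```

```text
t 8.4 F_h [-1.6  5.4  1.9] M_h [1.03 0.24 0.05] rot(tool,rad) [-0.212 -0.     0.001] TCP_h [  0.8 -12.7  83.9] foot_h mm [ 0.9  1.7 17. ] w 0.408
```

View pics/c5.png

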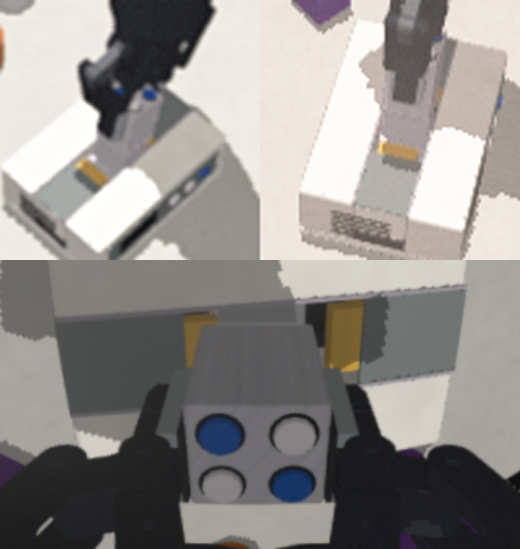

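Leaned right, symmetric to the left lean. A dark gap now shows inside the displaced left jaw (wrist crop 315,325). Now upright again.

>>> jog_arm:
  dp:
    - [0,0.13,0.01]
    - [0,0.26,0.03]
    - [0,0.39,0.04]
    - [0,0.53,0.056]
    - [0,0.53,0.056]
  angular:
    - [0.6,0,0]
    - [1.2,0,0]
    - [1.8,0,0]
    - [2.41,0,0]
    - [2.41,0,0]
  claw: [28,28,28,28,28]

```text
t: 9.05
eef_pos: [0.5195, -0.1692, 0.0845]
tool_rot: [-0.0, 0.191, 0.982, -0.001]
contact_force: [0.5, 0.1, -2.9]
gripper_width: 0.412
```

```bash
python3 st.py; python3 -c "
from h import *
c=cam('wrist','wrist6.png');w=c['pixels'][220:420,140:500]
cv2.imwrite('pics/c6.png',cv2.resize(w,(720,400)))"
```

```text
t 9.05 F_h [ 0.4  0.3 -2.9] M_h [ 0.01  0.   -0.01] rot(tool,rad) [ 0.002  0.    -0.002] TCP_h [ 0.7  1.1 84.5] foot_h mm [ 0.7  1.  16. ] w 0.412
```

View pics/c6.png

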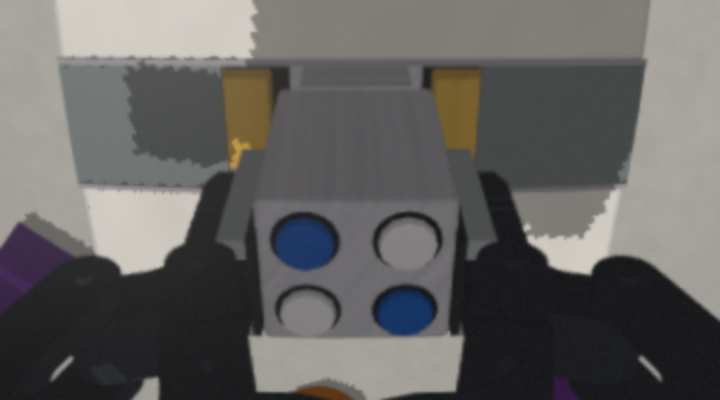

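Both jaws stand off the block by similar dark gaps (crop x≈275 and ≈430). Now a cautious lift past the old jam height.

>>> jog_arm:
  dp:
    - [0,0,-0.15]
    - [0,0,-0.3]
    - [0,0,-0.45]
    - [0,0,-0.6]
    - [0,0,-0.6]
  angular:
    - [0,0,0]
    - [0,0,0]
    - [0,0,0]
    - [0,0,0]
    - [0,0,0]
  claw: [28,28,28,28,28]

```text
t: 9.6
eef_pos: [0.5193, -0.1711, 0.1008]
tool_rot: [0.001, 0.193, 0.981, 0.0]
contact_force: [-0.8, -0.2, -5.2]
gripper_width: 0.413
```

```bash
python3 st.py
```

```text
t 9.6 F_h [-0.7 -0.5 -5.2] M_h [-0.04  0.   -0.01] rot(tool,rad) [-0.    -0.001  0.003] TCP_h [  1.2  -0.7 100.8] foot_h mm [ 1.3 -0.7 32.3] w 0.413
```

>>> jog_arm:
  dp:
    - [0,0,-0.4]
    - [0,0,-0.8]
    - [0,0,-1.2]
    - [0,0,-1.6]
    - [0,0,-1.92]
  angular:
    - [0,0,0]
    - [0,0,0]
    - [0,0,0]
    - [0,0,0]
    - [0,0,0]
  claw: [28,28,28,28,28]

```text
t: 10.1
eef_pos: [0.5194, -0.1705, 0.1493]
tool_rot: [0.001, 0.192, 0.981, 0.0]
contact_force: [0.3, 0.2, -4.4]
gripper_width: 0.408
```

>>> jog_arm:
  dp:
    - [0,0,0]
    - [0,0,0]
    - [0,0,0]
    - [0,0,0]
    - [0,0,0]
  angular:
    - [0,0,0]
    - [0,0,0]
    - [0,0,0]
    - [0,0,0]
    - [0,0,0]
  claw: [28,28,28,28,28]

```text
t: 10.6
eef_pos: [0.5187, -0.1704, 0.1476]
tool_rot: [-0.0, 0.193, 0.981, -0.0]
contact_force: [0.9, 0.1, -3.0]
gripper_width: 0.41
```

```bash
python3 st.py; python3 -c "
from h import *
for n in ('scene','side','wrist'): cam(n,n+'7.png')
a=cv2.imread('pics/scene7.png')[200:340,260:420];b=cv2.imread('pics/side7.png')[190:330,260:420]
cv2.imwrite('pics/c7.png',cv2.resize(np.hstack([a,b]),(800,350),interpolation=cv2.INTER_CUBIC))"; python3 st.py
```

```text
t 10.6 F_h [ 0.8  0.4 -3. ] M_h [ 0.01 -0.04 -0.  ] rot(tool,rad) [0.    0.001 0.002] TCP_h [  0.4  -0.3 147.6] foot_h mm [ 0.3 -0.3 79.1] w 0.41
t 10.75 F_h [ 0.6 -0.  -3.4] M_h [-0.01 -0.01  0.07] rot(tool,rad) [0.    0.    0.002] TCP_h [  0.5  -0.3 147.8] foot_h mm [ 0.5 -0.3 79.3] w 0.409
```

View pics/c7.png

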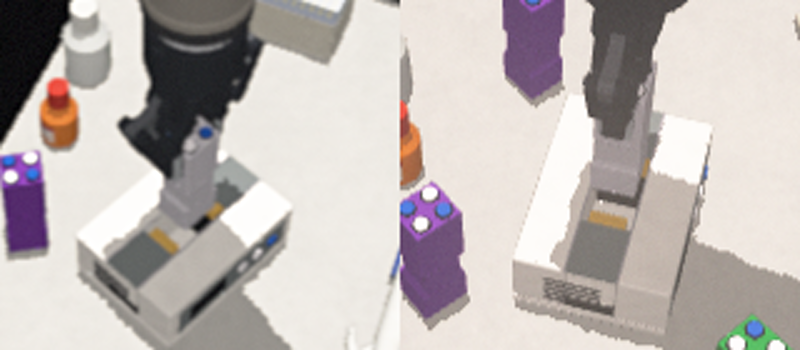

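View pics/wrist7.png

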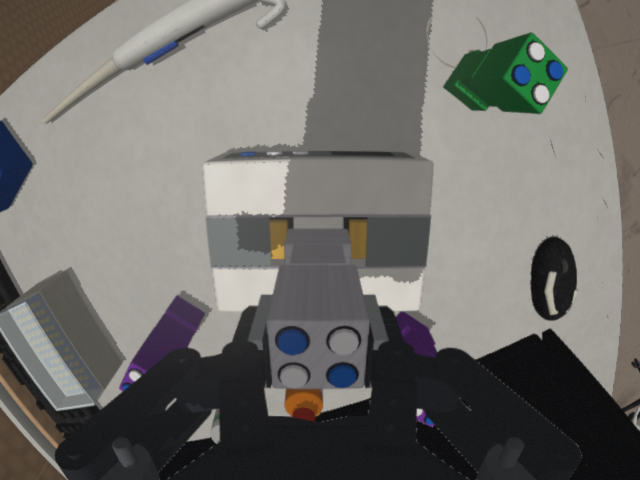

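```bash
python3 -c "
from h import *
from st import *
s=cam('scene');d=cam('side')
P,Rm,o=cur()
for z in (.074,.0795,.085):
  f=np.array([P[0],P[1],z])
  for n,c in(('scene',s),('side',d)):
    q=[proj(c,f+HX*x+HY*y)[0] for x,y in((-.016,.018),(.016,.018))]
    o0=(260,200) if n=='scene' else (260,190)
    print(z,n,[(((a-o0)*2.5)+(0 if n=='scene' else [400,0])[0:2] if n!='scene' else (a-o0)*2.5).round(0).tolist() for a in q])
"
```

```text
t 10.75 F_h [ 0.6 -0.  -3.4] M_h [-0.01 -0.01  0.07] rot(tool,rad) [0.    0.    0.002] TCP_h [  0.5  -0.3 147.8] foot_h mm [ 0.5 -0.3 79.3] w 0.409
0.074 scene [[183.0, 232.0], [155.0, 209.0]]
0.074 side [[633.0, 202.0], [588.0, 192.0]]
0.0795 scene [[184.0, 229.0], [156.0, 205.0]]
0.0795 side [[633.0, 198.0], [588.0, 187.0]]
0.085 scene [[184.0, 225.0], [156.0, 201.0]]
0.085 side [[634.0, 193.0], [588.0, 183.0]]
```

>>> jog_arm:
  dp:
    - [0,0,-0.04]
    - [0,0,-0.04]
    - [0,0,-0.04]
    - [0,0,-0.04]
    - [0,0,-0.04]
  angular:
    - [0,0,0]
    - [0,0,0]
    - [0,0,0]
    - [0,0,0]
    - [0,0,0]
  claw: [28,28,28,28,28]

```text
t: 11.35
eef_pos: [0.519, -0.1705, 0.149]
tool_rot: [-0.0, 0.193, 0.981, 0.0]
contact_force: [-0.1, 0.1, -3.7]
gripper_width: 0.411
```

```bash
python3 -c "
from st import *
print(np.abs(get_obs()['joint_vel']).max())
print(hand_in())"
```

```text
t 11.35 F_h [-0.1  0.  -3.7] M_h [-0.01 -0.03 -0.11] rot(tool,rad) [-0.     0.     0.002] TCP_h [  0.6  -0.3 149. ] foot_h mm [ 0.6 -0.3 80.5] w 0.411
0.0013580814408965468
the job is handed in; nothing more can be done
None
```

The block is out of the well. The gripper is holding it still and upright, about 2 cm above the heater's top and over the well. I handed the job in at about 11.4 s.

**What I did:** I gripped the block by its plain upper part, with the fingers on its left and right sides, and raised it 4 mm. I leaned it about 0.21 rad left, brought it upright, leaned it about 0.21 rad right, brought it upright again, then drew it straight up.

**Last checks:**
- **Jaws:** after both leans the wrist picture showed a gap between the block and each jaw. The block then rose past the old jam height with no side load. I did not measure the jaw positions directly.
- **Height:** the arm reading put the block's foot about 80.5 mm above the bench, so 20.5 mm clear. The pictures before a last 1 mm raise put it at 77–79 mm, against 79.3 mm from the arm reading; that fits the 2 mm calibration.
- **Position:** it is within 1 mm of the well centre I estimated, and tilt is about 0.
- **Grip:** the force was −3.7 N, about the block's weight, with no side force, and the arm was practically still.
- **Other things:** none of the other things near the heater looked moved in the last pictures. I judged that by eye only.

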